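# Level sample mounts in the bench press

### The job

Pull the press's carriage fully out and set every sample mount upright in a pocket of its own, seated on the pocket floor and turned so that its pointer tab lines up with the black line engraved beside that pocket. When all are loaded, slide the carriage fully in under the platen, pull the sprung lever fully down to level the samples, and ease it slowly all the way back up without letting it snap. Then slide the carriage fully out again, leave it there with every mount still seated and its pointer on the line, and do not knock over the glass cup.

Things in the scene. Friction and masses are not known exactly. Their poses are not given: they have to be found in the camera images.
- press: Grey sample press fixed to the table. Origin on the table under the arch's centre; +y is the way the carriage slides out, z up. Base x +-118, y -100 to 270, 10 mm thick. Columns 22 mm across at x +-106, y 0; beam y +-24, z 138 to 164, lever cheeks to z 183. Below hangs a platen 130 x 130 x 12 mm, underside z 81; the lever lowers it 29 mm.
- carriage (a joint): Slide of the square aluminium carriage plate (170 x 170 mm, top at z 28 mm), m. 0 = fully in, centred under the platen; 0.18 = fully out, plate centre 180 mm along the press's +y, pockets clear for loading. Friction about 2 N; stays where left.
- slide_post (a point): Centre of the top of the carriage's upright black handle post, 16 mm diameter, standing 41 mm clear above its bracket (top at z = 66 mm), 118 mm from the plate's centre on the press's +y side. Grip it from above or push it along.
- lever (a joint): Sprung lever, rad: 0 up at rest, 1.0 fully down (stop). Pivot along the press's x axis at press x 0, y 0, z 172 mm; knob centre 170 mm from it on the -y side, 0.55 rad above level at rest, 0.45 below when down. Spring force at the knob 7 N at rest, 13 N down; let go, it flies up. Ease it back at 1 rad/s or slower.
- lever_knob (a point): Centre of the black ball knob, 30 mm diameter, at the lever's end (about 260 mm above the table at rest). The rod, 12 mm thick, joins it from the pivot side.
- beaker: Small glass cup, 60 mm across, 75 mm high, standing by the press. Origin: centre of its underside.
- mount1: Round sample mount, 36 mm diameter, 30 mm high, 70 g, upright: aluminium below, black resin with a small metal sample on top. One dark steel pointer tab, 8 mm wide, sticks out of the side to 30 mm from the axis, 9.5 to 14.5 mm above the underside. Origin: centre of the underside; +x along the tab, z up. May be absent; all are alike.
- mount2: Round sample mount, 36 mm diameter, 30 mm high, 70 g, upright: aluminium below, black resin with a small metal sample on top. One dark steel pointer tab, 8 mm wide, sticks out of the side to 30 mm from the axis, 9.5 to 14.5 mm above the underside. Origin: centre of the underside; +x along the tab, z up. May be absent; all are alike.
- mount3: Round sample mount, 36 mm diameter, 30 mm high, 70 g, upright: aluminium below, black resin with a small metal sample on top. One dark steel pointer tab, 8 mm wide, sticks out of the side to 30 mm from the axis, 9.5 to 14.5 mm above the underside. Origin: centre of the underside; +x along the tab, z up. May be absent; all are alike.
- mount4: Round sample mount, 36 mm diameter, 30 mm high, 70 g, upright: aluminium below, black resin with a small metal sample on top. One dark steel pointer tab, 8 mm wide, sticks out of the side to 30 mm from the axis, 9.5 to 14.5 mm above the underside. Origin: centre of the underside; +x along the tab, z up. May be absent; all are alike.
- pocket1 (a point): Centre of the floor of one of the carriage's four round pockets, 40 mm diameter, 6 mm deep, in a square of 80 mm pitch; it moves with the carriage. Any mount may go in any pocket. Axes parallel to the press's.
- mark1 (a point): Point on the black line engraved beside pocket 1, 30 mm from the pocket's centre towards the press's -x, on the carriage's top face; the line runs radially from 22 to 42 mm. The pointer tab's tip belongs above this point.
- pocket2 (a point): Centre of the floor of one of the carriage's four round pockets, 40 mm diameter, 6 mm deep, in a square of 80 mm pitch; it moves with the carriage. Any mount may go in any pocket. Axes parallel to the press's.
- mark2 (a point): Point on the black line engraved beside pocket 2, 30 mm from the pocket's centre towards the press's +y, on the carriage's top face; the line runs radially from 22 to 42 mm. The pointer tab's tip belongs above this point.
- pocket3 (a point): Centre of the floor of one of the carriage's four round pockets, 40 mm diameter, 6 mm deep, in a square of 80 mm pitch; it moves with the carriage. Any mount may go in any pocket. Axes parallel to the press's.
- mark3 (a point): Point on the black line engraved beside pocket 3, 30 mm from the pocket's centre towards the press's +x, on the carriage's top face; the line runs radially from 22 to 42 mm. The pointer tab's tip belongs above this point.
- pocket4 (a point): Centre of the floor of one of the carriage's four round pockets, 40 mm diameter, 6 mm deep, in a square of 80 mm pitch; it moves with the carriage. Any mount may go in any pocket. Axes parallel to the press's.
- mark4 (a point): Point on the black line engraved beside pocket 4, 30 mm from the pocket's centre towards the press's -y, on the carriage's top face; the line runs radially from 22 to 42 mm. The pointer tab's tip belongs above this point.
There are look-alikes about, which are no part of the job. Leave any green or purple look-alike of the mount4 alone.

How it is judged (in metres and radians):
On the way, in this order (a step that is already met when the one before it is completed fails the run):
1. every mount seated in a pocket with its pointer on the line, carriage out (((horizontal distance between mount1 and pocket1 below 0.005 m and z of mount1 in the frame of pocket1 below 0.003 m and x of mark1 in the frame of mount1 above 0.018 m and y of mark1 in the frame of mount1 between -0.006 and 0.006 m) or (horizontal distance between mount1 and pocket2 below 0.005 m and z of mount1 in the frame of pocket2 below 0.003 m and x of mark2 in the frame of mount1 above 0.018 m and y of mark2 in the frame of mount1 between -0.006 and 0.006 m) or (horizontal distance between mount1 and pocket3 below 0.005 m and z of mount1 in the frame of pocket3 below 0.003 m and x of mark3 in the frame of mount1 above 0.018 m and y of mark3 in the frame of mount1 between -0.006 and 0.006 m) or (horizontal distance between mount1 and pocket4 below 0.005 m and z of mount1 in the frame of pocket4 below 0.003 m and x of mark4 in the frame of mount1 above 0.018 m and y of mark4 in the frame of mount1 between -0.006 and 0.006 m)) and angle between each of mount1, mount2, mount3, mount4's own z axis and vertical below 0.1 rad and ((horizontal distance between mount2 and pocket1 below 0.005 m and z of mount2 in the frame of pocket1 below 0.003 m and x of mark1 in the frame of mount2 above 0.018 m and y of mark1 in the frame of mount2 between -0.006 and 0.006 m) or (horizontal distance between mount2 and pocket2 below 0.005 m and z of mount2 in the frame of pocket2 below 0.003 m and x of mark2 in the frame of mount2 above 0.018 m and y of mark2 in the frame of mount2 between -0.006 and 0.006 m) or (horizontal distance between mount2 and pocket3 below 0.005 m and z of mount2 in the frame of pocket3 below 0.003 m and x of mark3 in the frame of mount2 above 0.018 m and y of mark3 in the frame of mount2 between -0.006 and 0.006 m) or (horizontal distance between mount2 and pocket4 below 0.005 m and z of mount2 in the frame of pocket4 below 0.003 m and x of mark4 in the frame of mount2 above 0.018 m and y of mark4 in the frame of mount2 between -0.006 and 0.006 m)) and ((horizontal distance between mount3 and pocket1 below 0.005 m and z of mount3 in the frame of pocket1 below 0.003 m and x of mark1 in the frame of mount3 above 0.018 m and y of mark1 in the frame of mount3 between -0.006 and 0.006 m) or (horizontal distance between mount3 and pocket2 below 0.005 m and z of mount3 in the frame of pocket2 below 0.003 m and x of mark2 in the frame of mount3 above 0.018 m and y of mark2 in the frame of mount3 between -0.006 and 0.006 m) or (horizontal distance between mount3 and pocket3 below 0.005 m and z of mount3 in the frame of pocket3 below 0.003 m and x of mark3 in the frame of mount3 above 0.018 m and y of mark3 in the frame of mount3 between -0.006 and 0.006 m) or (horizontal distance between mount3 and pocket4 below 0.005 m and z of mount3 in the frame of pocket4 below 0.003 m and x of mark4 in the frame of mount3 above 0.018 m and y of mark4 in the frame of mount3 between -0.006 and 0.006 m)) and ((horizontal distance between mount4 and pocket1 below 0.005 m and z of mount4 in the frame of pocket1 below 0.003 m and x of mark1 in the frame of mount4 above 0.018 m and y of mark1 in the frame of mount4 between -0.006 and 0.006 m) or (horizontal distance between mount4 and pocket2 below 0.005 m and z of mount4 in the frame of pocket2 below 0.003 m and x of mark2 in the frame of mount4 above 0.018 m and y of mark2 in the frame of mount4 between -0.006 and 0.006 m) or (horizontal distance between mount4 and pocket3 below 0.005 m and z of mount4 in the frame of pocket3 below 0.003 m and x of mark3 in the frame of mount4 above 0.018 m and y of mark3 in the frame of mount4 between -0.006 and 0.006 m) or (horizontal distance between mount4 and pocket4 below 0.005 m and z of mount4 in the frame of pocket4 below 0.003 m and x of mark4 in the frame of mount4 above 0.018 m and y of mark4 in the frame of mount4 between -0.006 and 0.006 m)) and value of joint carriage above 0.165 m), for 0.2 s.
2. carriage fully in with the loaded mounts and lever pulled fully down (((horizontal distance between mount1 and pocket1 below 0.005 m and z of mount1 in the frame of pocket1 below 0.003 m and x of mark1 in the frame of mount1 above 0.018 m and y of mark1 in the frame of mount1 between -0.006 and 0.006 m) or (horizontal distance between mount1 and pocket2 below 0.005 m and z of mount1 in the frame of pocket2 below 0.003 m and x of mark2 in the frame of mount1 above 0.018 m and y of mark2 in the frame of mount1 between -0.006 and 0.006 m) or (horizontal distance between mount1 and pocket3 below 0.005 m and z of mount1 in the frame of pocket3 below 0.003 m and x of mark3 in the frame of mount1 above 0.018 m and y of mark3 in the frame of mount1 between -0.006 and 0.006 m) or (horizontal distance between mount1 and pocket4 below 0.005 m and z of mount1 in the frame of pocket4 below 0.003 m and x of mark4 in the frame of mount1 above 0.018 m and y of mark4 in the frame of mount1 between -0.006 and 0.006 m)) and angle between each of mount1, mount2, mount3, mount4's own z axis and vertical below 0.1 rad and ((horizontal distance between mount2 and pocket1 below 0.005 m and z of mount2 in the frame of pocket1 below 0.003 m and x of mark1 in the frame of mount2 above 0.018 m and y of mark1 in the frame of mount2 between -0.006 and 0.006 m) or (horizontal distance between mount2 and pocket2 below 0.005 m and z of mount2 in the frame of pocket2 below 0.003 m and x of mark2 in the frame of mount2 above 0.018 m and y of mark2 in the frame of mount2 between -0.006 and 0.006 m) or (horizontal distance between mount2 and pocket3 below 0.005 m and z of mount2 in the frame of pocket3 below 0.003 m and x of mark3 in the frame of mount2 above 0.018 m and y of mark3 in the frame of mount2 between -0.006 and 0.006 m) or (horizontal distance between mount2 and pocket4 below 0.005 m and z of mount2 in the frame of pocket4 below 0.003 m and x of mark4 in the frame of mount2 above 0.018 m and y of mark4 in the frame of mount2 between -0.006 and 0.006 m)) and ((horizontal distance between mount3 and pocket1 below 0.005 m and z of mount3 in the frame of pocket1 below 0.003 m and x of mark1 in the frame of mount3 above 0.018 m and y of mark1 in the frame of mount3 between -0.006 and 0.006 m) or (horizontal distance between mount3 and pocket2 below 0.005 m and z of mount3 in the frame of pocket2 below 0.003 m and x of mark2 in the frame of mount3 above 0.018 m and y of mark2 in the frame of mount3 between -0.006 and 0.006 m) or (horizontal distance between mount3 and pocket3 below 0.005 m and z of mount3 in the frame of pocket3 below 0.003 m and x of mark3 in the frame of mount3 above 0.018 m and y of mark3 in the frame of mount3 between -0.006 and 0.006 m) or (horizontal distance between mount3 and pocket4 below 0.005 m and z of mount3 in the frame of pocket4 below 0.003 m and x of mark4 in the frame of mount3 above 0.018 m and y of mark4 in the frame of mount3 between -0.006 and 0.006 m)) and ((horizontal distance between mount4 and pocket1 below 0.005 m and z of mount4 in the frame of pocket1 below 0.003 m and x of mark1 in the frame of mount4 above 0.018 m and y of mark1 in the frame of mount4 between -0.006 and 0.006 m) or (horizontal distance between mount4 and pocket2 below 0.005 m and z of mount4 in the frame of pocket2 below 0.003 m and x of mark2 in the frame of mount4 above 0.018 m and y of mark2 in the frame of mount4 between -0.006 and 0.006 m) or (horizontal distance between mount4 and pocket3 below 0.005 m and z of mount4 in the frame of pocket3 below 0.003 m and x of mark3 in the frame of mount4 above 0.018 m and y of mark3 in the frame of mount4 between -0.006 and 0.006 m) or (horizontal distance between mount4 and pocket4 below 0.005 m and z of mount4 in the frame of pocket4 below 0.003 m and x of mark4 in the frame of mount4 above 0.018 m and y of mark4 in the frame of mount4 between -0.006 and 0.006 m)) and value of joint carriage below 0.01 m and value of joint lever above 0.93 rad), for 0.2 s.
3. lever eased back up with the carriage still in (value of joint carriage below 0.01 m and value of joint lever below 0.08 rad), for 0.2 s.
At the end, for the whole second after the job is handed in: Carriage out (joint above 0.165), lever up (below 0.08 rad), every mount upright and at rest in a pocket, its axis within 5 mm of the pocket's centre, on the floor within 3 mm, its pointer within 6 mm sideways of the mark point (about 12 degrees); the glass cup standing (all of step 1 and value of joint lever below 0.08 rad and angle between beaker's own z axis and vertical below 0.3 rad and linear speed of each of mount1, mount2, mount3, mount4 below 0.02 m/s); the robot touches nothing.
It fails at once if the lever snaps back (faster than 1.5 rad/s upwards) (velocity of joint lever below -1.5 rad/s).
It fails at once if the glass cup is knocked over (angle between beaker's own z axis and vertical above 0.6 rad).
Of mount1, mount2, mount3, mount4 only 3 to 4 are there at a start; the rules pass over those that are not, and their reading is None.
At some moment in a run one of mount1, mount2, mount3, mount4 may be knocked a few centimetres aside while the robot is not near it.
It also fails if it takes over 200 s, if anything falls off the work surface, if the arm or the gripper's body presses on something with over 40 N, if the wrist force passes 120 N, or if a joint passes its speed limit or range.

### The arm

A 6-joint arm with a two-finger parallel gripper is mounted at the origin on the work surface. World frame = base frame: x ahead of the robot, y to its left, z up, the work surface at z = 0. Lengths are in mm, angles in degrees, forces in N, time in s.
With the tool pointing down it reaches from about 200 to 875 mm from the base axis. Payload 3.4 kg.
Tool frame: the origin (TCP) lies where the fingers leave the gripper's body, on its centre line; the fingertips stand 97 mm ahead of it and the grasp point (between the pads) lies 78 mm ahead of it; z points along the fingers, y is the line along which they close (so a half turn about z gives the same grasp; the last joint's range is limited). The gripper opens to 94 mm and grips with 3 to 60 N. Pads are 16 mm wide; open, the fingers measure 119 mm over their backs; the gripper's body (75 mm by 177 mm) begins 78 mm behind the grasp point.
Start: joints at [-83.766, 15.808, 86.224, -0, 77.962, -6.933], TCP at [130.971, -559.912, 302.693] pointing down, gripper open.
Joint ranges: [-165.64, 165.64], [-43.16, 119.46], [12.63, 154.43], [-67.54, 247.53], [6.08, 155.33], [-154.97, 154.97]. Speed limits (degrees/s): [147.25, 147.25, 180, 180, 180, 180].

### API

Orientations are given as [roll, pitch, yaw] about the fixed x, y, z axes, in that order (R = Rz(yaw) Ry(pitch) Rx(roll)).
In Python, from workcell import bot, fingers, monitor, snapshot, calibration gives the robot as it stands. Calls block until the motion is done:
- bot.reach(position, orientation): joint-space move of the TCP to a pose.
- bot.movel(position, ori=None, feed=150, threshold=None): straight line of the TCP; ori=None keeps the orientation; feed is the mean speed in mm/s. With threshold (N) it stops when the force on the tool has changed by that much, and returns True; else False.
- bot.movej(angles): joint-space move.
- fingers.grip(opening, grip_force=None): finger opening in mm; grip_force is the grip in N (None keeps the last); returns when the fingers have stopped.
- bot.pause(seconds).
- bot.inverse_kinematics(position, orientation): joint angles nearest the present ones, or None.
- monitor.observe(): the state.
- snapshot(name): name is "scene" or "top" or "wrist"; returns (picture, depth): 420x560x3 uint8, red, green, blue; 420x560 float32, mm along the optical axis (not along the pixel's ray), 0 where there is no reading.
- calibration(name): a dict with "fx", "fy", "cx", "cy" (pixels), "rvec" (rotation vector, rad) and "tvec" (3), from world to camera coordinates, as OpenCV has them. Camera axes: x right, y down, z forward; pixel columns grow to the right and rows downward; lengths in mm; the calibration is good to about 2 mm. A picture is of the moment at which its call begins: read the wrist's pose just before it. calibration takes no time and is no camera call; for the wrist camera it gives the pose at the moment of the call.
A pose or a line that the arm cannot do raises bot.PlanningError and nothing moves.
- bot.sign_off(): hands the job in; it is judged then, once.
The state is a dict: "time_s": time; "qpos": joint angles; "joint_vel": joint speeds; "tau": joint torques, N m; "ee_pos": TCP position; "tool_rot": TCP orientation; "ft_force": force on the tool from outside, world axes, zero at the start; "wrist_torque": the same for the moment, N m; "finger_gap": finger opening in mm; "grip_force": force on a finger pad.
Only numpy, scipy, OpenCV 4.12 (cv2) and the standard library are available. Lean on these libraries where they do the work, as an engineer would, in place of code of your own. Each camera call takes 0.05 s, during which the arm holds its last target. There are 200 camera calls.

## Working session

There is one attempt and no reset: what is moved stays moved. The work goes in short steps, each a Python script; the robot and the scene stay as the last script left them, time stands still between calls to the robot, and variables do not carry over. Pictures are saved under pics/ and viewed, at most 14 in all, crops included, and the job is handed in when it is done.

```bash
ls; mkdir -p pics; python3 - <<'E'
from workcell import bot,fingers,monitor,snapshot,calibration
import cv2,numpy as np
for n in("scene","top"):
    p,d=snapshot(n); cv2.imwrite(f"pics/{n}0.png",p[:,:,::-1]); np.savez(f"{n}0.npz",p=p,d=d)
    c=calibration(n);print(n,c); R=cv2.Rodrigues(np.array(c["rvec"]))[0];print(-R.T@np.array(c["tvec"]))
s=monitor.observe();print(s)
E
```

```text
pics
scene {'fx': 540.8586740556307, 'fy': 540.8586740556307, 'cx': 289.88765893314303, 'cy': 206.37339311758691, 'rvec': array([ 0.74505938,  2.70080681, -0.97967073]), 'tvec': array([ 487.23243815, -153.37897483, 1836.19065845])}
[1070.31030783  867.46692908 1316.9865849 ]
top {'fx': 399.3182234969666, 'fy': 399.3182234969666, 'cx': 277.3485099032581, 'cy': 202.59835699190992, 'rvec': array([ 2.12698746, -2.13273384,  0.20933017]), 'tvec': array([  50.30929535,  638.91490646, 1255.92295914])}
[ 397.85679316   63.93442733 1351.1876714 ]
{'time_s': 0.1, 'qpos': array([-8.37689505e+01,  1.58414410e+01,  8.62847499e+01, -1.05968578e-03,
        7.79621213e+01, -6.93480309e+00]), 'joint_vel': array([-0.0987414 , -0.04907825, -0.21571018,  0.03690057, -0.02850899,
       -0.00997655]), 'tau': array([ 1.05931857e-03, -4.05455232e+01, -2.37780672e+01,  7.02958368e-02,
        2.98933871e-02, -4.84572638e-05]), 'ee_pos': array([ 130.90109067, -559.55535724,  301.93895356]), 'tool_rot': array([-1.79912209e+02, -9.63432475e-03,  1.31660670e+01]), 'ft_force': array([ 0.52437512, -0.49067345,  0.27327121]), 'wrist_torque': array([-0.00638161,  0.02771273, -0.00408591]), 'grip_force': 0.0, 'finger_gap': 94.08810751881431}
```

View pics/top0.png

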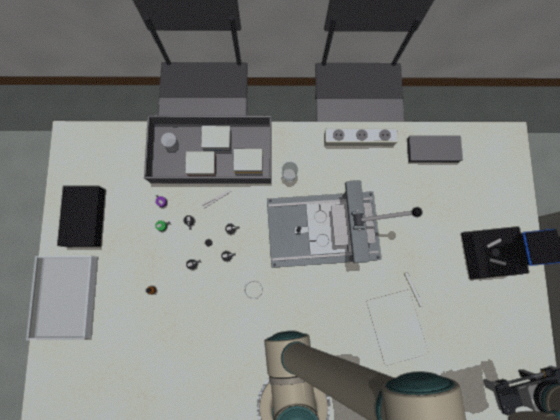

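View pics/scene0.png

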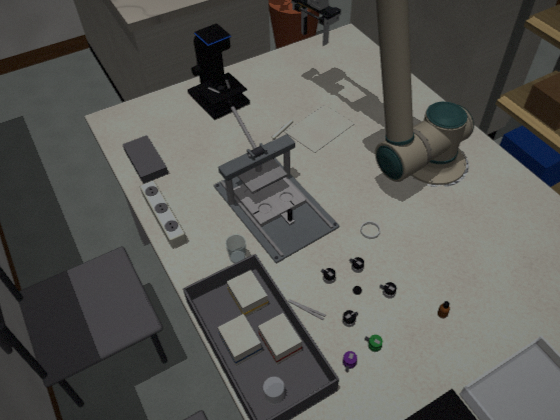

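Top view: press around px (323,230), carriage in, lever knob (417,212). Cup at (289,174), and another cup in the tray at (168,140). Black mounts at (189,220), (232,228), (227,255) and (192,264), with a small black thing at (208,242). Green (161,226) and purple (161,201) are decoys. I'll enlarge to confirm.

```bash
cat > h.py <<'E'
from workcell import bot,fingers,monitor,snapshot,calibration
import cv2,numpy as np
from scipy.spatial.transform import Rotation as Ro
def cam(n):
    c=calibration(n);R=cv2.Rodrigues(np.array(c["rvec"]))[0]
    return dict(f=c["fx"],cx=c["cx"],cy=c["cy"],R=R,t=np.array(c["tvec"]),C=-R.T@np.array(c["tvec"]))
def ray(c,uv,z):
    uv=np.atleast_2d(np.asarray(uv,float))
    d=np.c_[(uv[:,0]-c["cx"])/c["f"],(uv[:,1]-c["cy"])/c["f"],np.ones(len(uv))]@c["R"]
    return (c["C"]+d*((z-c["C"][2])/d[:,2])[:,None])[:,:2]
def proj(c,P):
    q=np.atleast_2d(P)@c["R"].T+c["t"];return q[:,:2]/q[:,2:]*c["f"]+[c["cx"],c["cy"]]
def cloud(c,d):
    v,u=np.indices(d.shape);q=np.stack([(u-c["cx"])/c["f"]*d,(v-c["cy"])/c["f"]*d,d],-1)
    return (q-c["t"])@c["R"]
E
python3 - <<'E'
from h import *
f=np.load("top0.npz");p,d=f["p"],f["d"];c=cam("top");X=cloud(c,d)
cr=p[180:285,130:270,::-1];a=cv2.resize(cr,None,fx=5.7,fy=5.7,interpolation=cv2.INTER_CUBIC)
cv2.imwrite("pics/c1.png",a[:598,:798])
for u,v in[(189,220),(232,228),(227,255),(192,264),(208,242),(161,226),(161,201),(289,174),(417,212),(300,260),(285,235),(298,230)]:
    print(u,v,X[v,u].round(),d[v,u], ray(c,(u,v),30).round())
# base: z~10 region grey
g=p.astype(int);m=((abs(X[...,2]-10)<5)&(g.max(2)<170)).astype(np.uint8);m[:180]=0;m[285:]=0;m[:,:255]=0;m[:,395:]=0
m=cv2.morphologyEx(m,cv2.MORPH_CLOSE,np.ones((3,3)))
k=max(cv2.findContours(m,0,2)[0],key=cv2.contourArea);r=cv2.minAreaRect(k);b=cv2.boxPoints(r);print(r,ray(c,b,10).round(1))
E
```

```text
189 220 [586. 343.  31.] 1328.9559 [[586. 343.]]
232 228 [559. 199.  31.] 1325.3181 [[559. 199.]]
227 255 [470. 215.  25.] 1314.979 [[470. 214.]]
192 264 [441. 328.  27.] 1306.8467 [[441. 328.]]
208 242 [515. 282.   4.] 1342.8319 [[513. 278.]]
161 226 [566. 436.  27.] 1328.3173 [[566. 435.]]
161 201 [651. 439.  29.] 1341.5752 [[651. 439.]]
289 174 [750.   7.   6.] 1387.1934 [[744.   8.]]
417 212 [ 573. -333.  271.] 1098.4764 [[ 611. -422.]]
300 260 [454. -27.   9.] 1330.9031 [[453. -25.]]
285 235 [537.  23.   9.] 1345.1609 [[535.  23.]]
298 230 [548. -18.  62.] 1295.7227 [[552. -20.]]
((308.9136962890625, 229.7918701171875), (69.25212860107422, 80.79415130615234), 85.91438293457031) [[ 663.8   86.3]
 [ 683.5 -190.9]
 [ 448.3 -198.9]
 [ 430.2   69.6]]
```

View pics/c1.png

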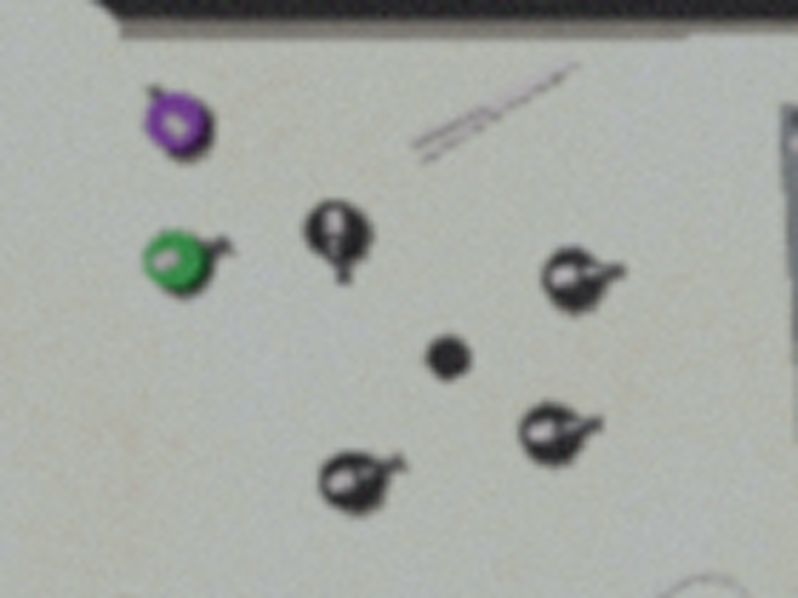

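The four black mounts with tabs are the real ones. The small black disc, crop (448,357), is only 4 mm high and has no tab, so it's not a mount. Green and purple are decoys. Next I raise the arm clear of the lever and use the wrist camera.

```bash
python3 - <<'E'
from h import *
s=monitor.observe();x,y,_=s["ee_pos"]
bot.movel([x,y,480],feed=300)
for i,(P,yaw) in enumerate([([500,20,500],0),([500,270,450],0)]):
    bot.reach(P,[180,0,yaw]);bot.pause(.3)
    c=cam("wrist");p,d=snapshot("wrist");cv2.imwrite(f"pics/w{i}.png",p[:,:,::-1]);np.savez(f"w{i}.npz",p=p,d=d,**c)
    s=monitor.observe();print(s["time_s"],s["qpos"].round(),s["ee_pos"].round(1),c["C"].round(1),c["R"].round(2).tolist(),c["f"])
E
```

```text
3.6333 [ -6.   7.  71.  -0. 102.  84.] [500.   19.7 500. ] [571.1  18.7 581.7] [[-0.0, -1.0, -0.0], [-0.97, 0.0, 0.25], [-0.25, 0.0, -0.97]] 290.4771273929046
4.9833 [ 21.  13.  70.  -0.  97. 111.] [500.3 269.1 450.3] [571.3 268.  532.2] [[-0.0, -1.0, -0.0], [-0.97, 0.0, 0.25], [-0.25, 0.0, -0.97]] 290.4771273929046
```

View pics/w0.png

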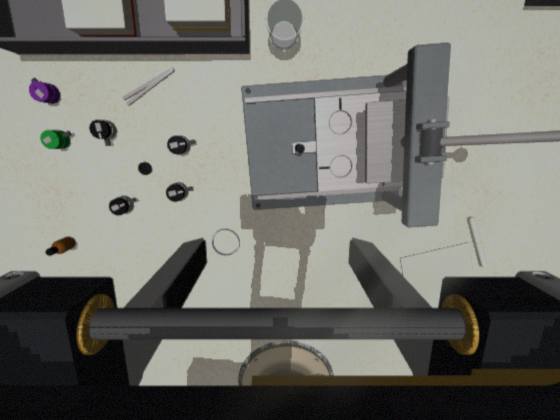

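View pics/w1.png

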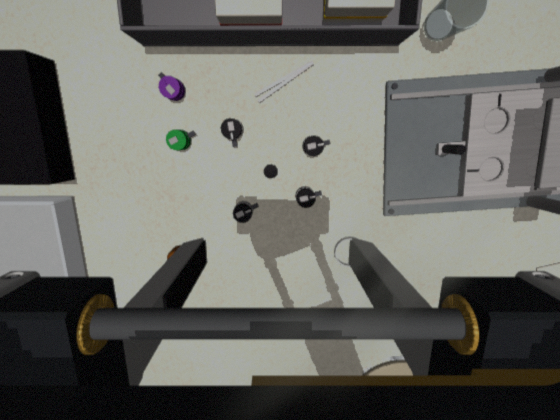

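w0 shows the base front corners at about (243,87) and (255,209), the post at (299,148), and two pockets at (340,122) and (340,166). w1 shows the mounts at (231,129), (313,146), (306,197) and (242,212), and base corners at (387,83) and (390,215).

```bash
cat >> h.py <<'E'
def fitline(pts):
    vx,vy,x,y=cv2.fitLine(np.float32(pts),cv2.DIST_HUBER,0,.01,.01).ravel();return np.array([vx,vy]),np.array([x,y])
E
python3 - <<'E'
from h import *
for n,(u0,u1,v0,v1) in(("w0",(232,400,60,225)),("w1",(375,556,60,230))):
    f=np.load(n+".npz");p=f["p"].astype(int);c={k:f[k] for k in("f","cx","cy","R","t","C")}
    X=cloud(c,f["d"])
    print(n,"table z",np.median(X[230:260,20:60,2]) ,[p[v,u].tolist() for v,u in([(150,270),(230,230),(120,400)])])
    m=((p[...,2]-p[...,0]>3)).astype(np.uint8);w=np.zeros_like(m);w[v0:v1,u0:u1]=1;m*=w
    m=cv2.morphologyEx(m,cv2.MORPH_OPEN,np.ones((2,2)))
    n_,l,st,_=cv2.connectedComponentsWithStats(m);i=1+np.argmax(st[1:,4]);m=l==i;print(st[i])
    us=range(st[i][0]+8,st[i][0]+120,1)
    top=[(u,np.where(m[:,u])[0].min()-.5) for u in us if m[:,u].any()];bot_=[(u,np.where(m[:,u])[0].max()+.5) for u in us if m[:,u].any()]
    vs=range(st[i][1]+15,st[i][1]+st[i][3]-15);left=[(np.where(m[v])[0].min()-.5,v) for v in vs if m[v].any()]
    L=[fitline(ray(c,q,10)) for q in(top,bot_,left)]
    for d,q in L: print("dir",d, "pt",q, "yaw",np.degrees(np.arctan2(d[1],d[0])))
    def X2(a,b): s=np.linalg.solve(np.c_[a[0],-b[0]],b[1]-a[1]);return a[1]+s[0]*a[0]
    A,B=X2(L[0],L[2]),X2(L[1],L[2]);print(A,B,np.linalg.norm(A-B))
    print("post",ray(c,{"w0":(299,148),"w1":(443,149)}[n],66),"pk",ray(c,{"w0":(340,122),"w1":(497,120)}[n],28),ray(c,{"w0":(340,166),"w1":(491,169)}[n],28))
E
```

```text
w0 table z 0.050816013700564336 [[107, 110, 113], [129, 129, 125], [93, 91, 90]]
[ 244  100   74   96 5851]
dir [ 0.07037356 -0.9975207 ] pt [636.20044    -1.4508106] yaw -85.964554
dir [ 0.06902122 -0.9976152 ] pt [463.50006    4.260904] yaw -86.04222
dir [0.99742174 0.07176252] pt [552.66724  74.21147] yaw 4.1152267
[630.46765  79.80906] [459.12607  67.48137] 171.78448
post [[553.89203718 -18.72746968]] pk [[598.81531478 -95.34723561]] [[519.33870316 -99.57198144]]
w1 table z 5.912971792743944 [[170, 172, 166], [172, 174, 163], [100, 104, 104]]
[ 387   71  160  127 6586]
dir [ 0.06854741 -0.9976479 ] pt [666.83466  -17.386347] yaw -86.069435
dir [ 0.9059862  -0.42330718] pt [570.0436   -45.579712] yaw -25.04356
dir [0.98728985 0.15892993] pt [582.5018   74.76585] yaw 9.144792
[659.64966  87.18481] [381.6668   42.43625] 281.56152
post [[554.1338366    8.30688844]] pk [[599.50828893 -95.67419081]] [[ 518.84787263 -100.38455165]]
```

```bash
cat >> h.py <<'E'
YAW=4.03
def a2(t): t=np.radians(t);return np.array([np.cos(t),np.sin(t)])
px,py=a2(YAW),a2(YAW+90)
def obs(): return monitor.observe()
def D(yaw): return [180,0,yaw]
E
python3 - <<'E'
from h import *
P=np.array([554,-18.7])
bot.reach([*P,260],D(YAW+90));fingers.grip(70);bot.movel([*P,131],feed=120)
fingers.grip(5,20);s=obs();print(s["finger_gap"],s["ee_pos"],s["time_s"])
Q=s["ee_pos"][:2]+py*126
print(bot.movel([*Q,131],feed=70,threshold=12))
s=obs();print(s["ee_pos"],s["ft_force"],s["time_s"])
fingers.grip(50);e=obs()["ee_pos"]
bot.movel([*e[:2],180]);bot.movel([*e[:2],180],D(YAW+0));bot.movel([*e[:2],131])
fingers.grip(5,5);s=obs();print("y-grip",s["finger_gap"],s["ee_pos"],s["ft_force"],s["time_s"])
fingers.grip(60);bot.movel([*e[:2],260],feed=250)
c0=e[:2]-118*py
bot.reach([*(c0-[71-75,0]),330],D(0));bot.pause(.3)
c=cam("wrist");p,d=snapshot("wrist");cv2.imwrite(f"pics/w2.png",p[:,:,::-1]);np.savez(f"w2.npz",p=p,d=d,**c);print(obs()["time_s"])
E
```

```text
15.622398573355802 [554.94457866 -18.67709643 131.04491504] 9.55
False
[546.27871306 107.15561593 131.05500078] [ 5.76530871 -0.40055915 -4.48185289] 11.5
y-grip 15.682032830361695 [546.2154698  106.74849593 131.39055404] [ 0.30292087 -1.30162277  2.48202076] 15.5
17.9583
```

View pics/w2.png

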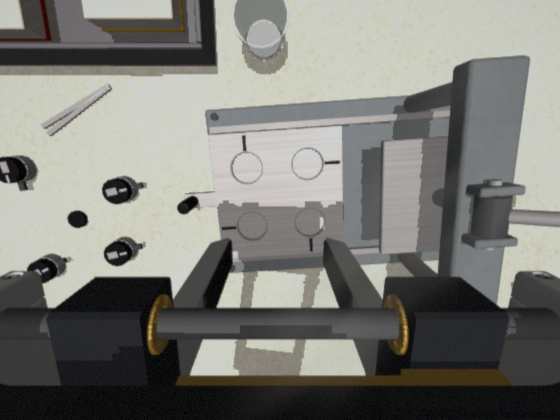

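w2 shows four clear pockets at about (247,167), (307,163), (251,225) and (308,222), with marks pointing +x, -y, +y and -x. I'll check the scale and pocket positions against the mechanically measured post, and push the carriage to its stop.

```bash
python3 - <<'E'
from h import *
f=np.load("w2.npz");p=f["p"];c={k:f[k] for k in("f","cx","cy","R","t","C")}
g=cv2.cvtColor(p,cv2.COLOR_RGB2GRAY)
post=np.array([546.2,106.75]);c0=post-118*py;print("c0 by post",c0)
for uv in[(247,167),(307,163),(251,225),(308,222)]:
    q=ray(c,uv,28)[0]; r=q-c0; print(uv,q.round(1),"press-rel",r@px,r@py)
# push to stop with the post gripped
bot.reach([*post,250],D(YAW+90));fingers.grip(40);bot.movel([*post,131],feed=150);fingers.grip(5,20)
e0=obs();print(e0["ee_pos"],e0["ft_force"])
print(bot.movel([*(e0["ee_pos"][:2]+py*15),131],feed=30,threshold=10));s=obs();print(s["ee_pos"],s["ft_force"],s["time_s"])
fingers.grip(40);s=obs();print(s["ee_pos"]);bot.movel([*s["ee_pos"][:2],250],feed=250)
E
```

```text
c0 by post [554.49289692 -10.95823192]
(247, 167) [591.4  29.7] press-rel 39.65836409570105 37.94361314207867
(307, 163) [596.7 -48.7] press-rel 39.45406239514098 -40.56492769584473
(251, 225) [512.1  26.1] press-rel -39.638741152792115 39.96457670481052
(308, 222) [516.6 -52.2] press-rel -40.70229875619298 -38.49463881460767
[546.34674944 106.75818366 131.53603225] [-0.22440123  0.59079152  3.55722911]
True
[546.34178235 107.23479092 131.516636  ] [ 0.9015867  -1.51812297  4.11888619] 21.475
[545.8828319  107.15384713 131.11357843]
```

```bash
cat >> h.py <<'E'
POST=np.array([546.25,106.8]); C0=POST-118*py
PK=[(C0+px*a*40+py*b*40,YAW+ang) for a,b,ang in((-1,-1,180),(-1,1,90),(1,1,0),(1,-1,-90))]  # centre, mark direction
def shot(fn=None):
    bot.pause(.25);c=cam("wrist");p,d=snapshot("wrist")
    if fn: cv2.imwrite(f"pics/{fn}.png",p[:,:,::-1]);np.savez(fn+".npz",p=p,d=d,**c)
    return c,p,d
def locate(c,p,d,xy,base=0,win=45):
    """mount near xy standing on height base: (centre, tab angle, checks)"""
    X=cloud(c,d);dark=(p.max(2)<75)
    T=ray(c,np.indices(d.shape)[::-1].reshape(2,-1).T,base+30).reshape(*d.shape,2)
    m=(X[...,2]>base+22)&(X[...,2]<base+40)&(np.hypot(*(T-xy).transpose(2,0,1))<win)&(d>0)
    n,l,st,_=cv2.connectedComponentsWithStats(m.astype(np.uint8))
    if n<2: return None
    m=l==1+np.argmax(st[1:,4]);q=T[m];
    k=cv2.convexHull(np.float32(q));ctr,r=cv2.minEnclosingCircle(k);cen=.5*(np.array(ctr)+q.mean(0))
    B=ray(c,np.indices(d.shape)[::-1].reshape(2,-1).T,base+14.5).reshape(*d.shape,2)-cen
    rr=np.hypot(B[...,0],B[...,1]);t=dark&(rr>22)&(rr<33)&(X[...,2]>base+4)&(X[...,2]<base+22)
    if t.sum()<4: return cen,None,r,int(m.sum()),int(t.sum())
    n,l,st,_=cv2.connectedComponentsWithStats(t.astype(np.uint8));t=l==1+np.argmax(st[1:,4])
    v=B[t].mean(0);return cen,np.degrees(np.arctan2(v[1],v[0])),r,int(m.sum()),int(t.sum()),X[m][:,2].mean(),rr[t].max()
E
python3 - <<'E'
from h import *
f=np.load("w1.npz");c={k:f[k] for k in("f","cx","cy","R","t","C")}
M=[(586,343),(559,199),(470,215),(441,328)]
for q in M: print(q,locate(c,f["p"],f["d"],q))
bot.reach([450,215,330],D(0));c,p,d=shot("w3");q=locate(c,p,d,M[2]);print(q,obs()["time_s"])
a=proj(c,[*q[0],30])[0].astype(int);cr=p[max(a[1]-60,0):a[1]+60,max(0,a[0]-80):a[0]+80,::-1]
cv2.imwrite("pics/c3.png",cv2.resize(cr,None,fx=4,fy=4))
E
```

```text
(586, 343) (array([587.35127455, 345.539064  ]), np.float64(-172.90464755449517), 17.374670028686523, 352, 16, np.float64(29.49361886200958), np.float64(28.221437379593798))
(559, 199) (array([559.48239141, 207.15714703]), np.float64(-78.59443162765469), 17.13958740234375, 334, 10, np.float64(29.501437538968315), np.float64(27.504628483607686))
(470, 215) (array([469.80803952, 218.09261733]), np.float64(-77.33768718945477), 17.49776840209961, 300, 12, np.float64(29.521306228801635), np.float64(27.755996752197127))
(441, 328) (array([442.58054648, 331.40589959]), np.float64(-67.19809701215642), 17.98102378845215, 300, 18, np.float64(29.438758526396875), np.float64(28.9142303313816))
(array([469.43903751, 217.81424972]), np.float64(-77.42905052121978), 17.307846069335938, 537, 15, np.float64(29.645347883444877), np.float64(27.255036715449783)) 24.625
```

View pics/c3.png

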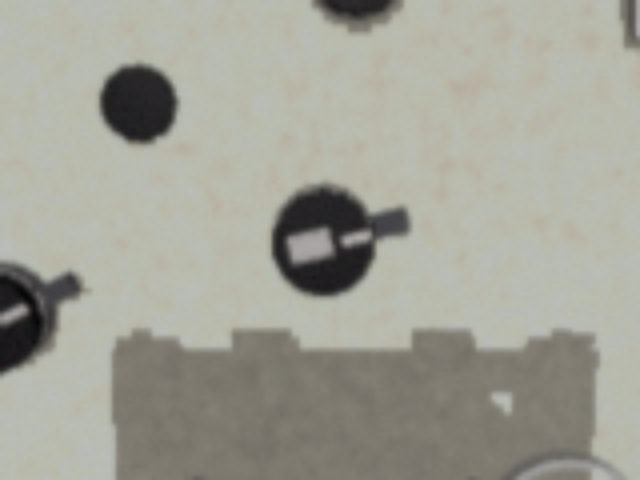

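Confirmed: the mount is at crop (322,240) with its tab to the right and slightly up (-77°). The flat disc at (138,103) is ignored.

```bash
cat >> h.py <<'E'
def yaws(a,b):
    """pick yaw & place yaw with tab along +-tool x, both reachable"""
    return a,b
def ok(P,yaw):
    for k in(0,360,-360):
        try: q=bot.inverse_kinematics(P,D(yaw+k))
        except Exception: q=None
        if q is not None and abs(q[5])<150: return q
    return None
def pickplace(xy,ip,look=True):
    tgt,b=PK[ip]
    if look:
        bot.reach([xy[0]-20,xy[1],330],D(0));q=locate(*shot(),xy);print("loc",q)
        xy,a=q[0],q[1]
    for fl in(0,180):
        if ok([*xy,107],a+fl) is not None and ok([*tgt,140],b+fl) is not None: break
    else: raise SystemExit("yaw")
    y1=a+fl; y0=y1+90 if ok([*xy,114],y1+90) is not None and (y1+90)%360!=0 else y1-90
    if ok([*xy,114],y0) is None: y0=y1-90
    fingers.grip(60);bot.reach([*xy,200],D(y0));bot.movel([*xy,114.5],feed=150)
    fingers.grip(25,4);s=obs();print("sq",s["finger_gap"]);fingers.grip(60)
    bot.movel([*xy,150],feed=200)
    bot.reach([*xy,150],D(y1));bot.movel([*xy,107],feed=150);fingers.grip(25,15);s=obs();print("grip",s["finger_gap"],s["ee_pos"])
    bot.movel([*xy,240],feed=250);print("held",obs()["finger_gap"])
    place(tgt,b+fl)
def place(tgt,yb):
    bot.reach([*tgt,200],D(yb));bot.movel([*tgt,138],feed=150);bot.pause(.2)
    hit=bot.movel([*tgt,128.5],feed=20,threshold=6);s=obs();print("down",hit,s["ee_pos"],s["ft_force"])
    if s["ee_pos"][2]>132: print("BLOCKED");return
    fingers.grip(50);bot.movel([*tgt,240],feed=250);print("t",obs()["time_s"])
E
python3 - <<'E'
from h import *
pickplace(np.array([469.4,217.8]),3)
bot.reach([*(C0+[4,0]),330],D(0));c,p,d=shot("w4");q=locate(c,p,d,PK[3][0],22);print(q,PK[3],obs()["time_s"])
E
```

```text
loc (array([469.30396702, 217.94482117]), np.float64(-77.35394147103557), 17.329364776611328, 537, 14, np.float64(29.68490417241404), np.float64(27.340504468477075))
sq 35.66543555225724
grip 35.562132787827494 [469.71340608 218.07509328 107.68040465]
held 35.46084392055098
down True [597.13961129 -48.05421708 129.54712481] [0.33165822 0.86667139 3.65817115]
t 37.0833
(array([596.99974112, -50.10382729]), np.float64(-86.49952640957004), 17.266611099243164, 622, 6, np.float64(51.564825807847875), np.float64(32.72969987883241)) (array([597.25514399, -47.99817598]), -85.97) 38.8833
```

```bash
python3 - <<'E'
from h import *
pickplace(np.array([559.5,207]),0)
pickplace(np.array([442.6,331.4]),1)
pickplace(np.array([587.3,345.5]),2)
bot.reach([*(C0+[4,0]),330],D(0));c,p,d=shot("w5")
for k in range(4):
    q=locate(c,p,d,PK[k][0],22);print(k,q,PK[k])
print(obs()["time_s"])
cv2.imwrite("pics/c5.png",cv2.resize(p[110:270,180:380,::-1],None,fx=3.7,fy=3.7,interpolation=cv2.INTER_CUBIC))
E
```

```text
loc (array([559.70094598, 206.8572847 ]), np.float64(-78.50866400704572), 17.399024963378906, 532, 15, np.float64(29.597947093501137), np.float64(27.24981718742108))
sq 35.713838200820724
grip 35.74875248106575 [560.11411283 206.9556988  107.75994457]
held 35.281870925639396
down True [517.44127159 -53.66941165 129.65252327] [-1.01548376  0.6474844   3.80604531]
t 51.8083
loc (array([441.93475692, 332.00503097]), np.float64(-67.07696037712446), 17.21480369567871, 532, 18, np.float64(29.617211043341158), np.float64(27.534716304406107))yaw
```

```bash
python3 - <<'E'
from h import *
pickplace(np.array([442.,332]),2)
pickplace(np.array([587.3,345.5]),1)
bot.reach([*(C0+[4,0]),330],D(0));c,p,d=shot("w5")
for k in range(4):
    q=locate(c,p,d,PK[k][0],22);print(k,q,PK[k])
print(obs()["time_s"])
cv2.imwrite("pics/c5.png",cv2.resize(p[110:270,180:380,::-1],None,fx=3.7,fy=3.7,interpolation=cv2.INTER_CUBIC))
E
```

```text
loc (array([442.00843632, 331.84099877]), np.float64(-67.16222746695236), 17.220916748046875, 532, 19, np.float64(29.61241113489688), np.float64(27.775769785938675))
sq 35.73279923864524
grip 35.42728337467267 [442.38631468 332.07450766 107.74391192]
held 35.73548444882783
down True [591.60571241  31.7599167  129.64913702] [-0.72737179 -0.76589243  3.83737904]
t 66.5583
loc (array([588.00959694, 346.15974643]), np.float64(-173.42597286196693), 17.402633666992188, 532, 18, np.float64(29.658425440818164), np.float64(28.553986438891982))
sq 35.828649202848425
grip 35.54722933541665 [588.35876147 346.41913427 107.89467961]
held 35.56547172943847
down True [511.85027208  26.15927235 129.76608591] [ 0.52457773 -0.47826356  3.86842317]
t 80.525
0 (array([517.62138212, -53.91453772]), np.float64(-175.5610064612083), 17.938236236572266, 550, 30, np.float64(51.496895142785306), np.float64(32.50644489640723)) (array([517.45295286, -53.62047898]), 184.03)
1 (array([512.18055333,  24.90949257]), np.float64(96.09877125048517), 18.188095092773438, 550, 42, np.float64(51.47125714393534), np.float64(32.93570541997257)) (array([511.83064986,  26.18171215]), 94.03)
2 (array([590.9394988 ,  30.29389421]), np.float64(3.30871664414173), 17.33472442626953, 614, 5, np.float64(51.55456046231511), np.float64(32.13175036461592)) (array([591.63284099,  31.80401515]), 4.03)
3 (array([597.18160493, -50.2729295 ]), np.float64(-87.02982318544176), 17.45022964477539, 620, 6, np.float64(51.58237631219964), np.float64(32.373349489362354)) (array([597.25514399, -47.99817598]), -85.97)
82.2333
```

View pics/c5.png

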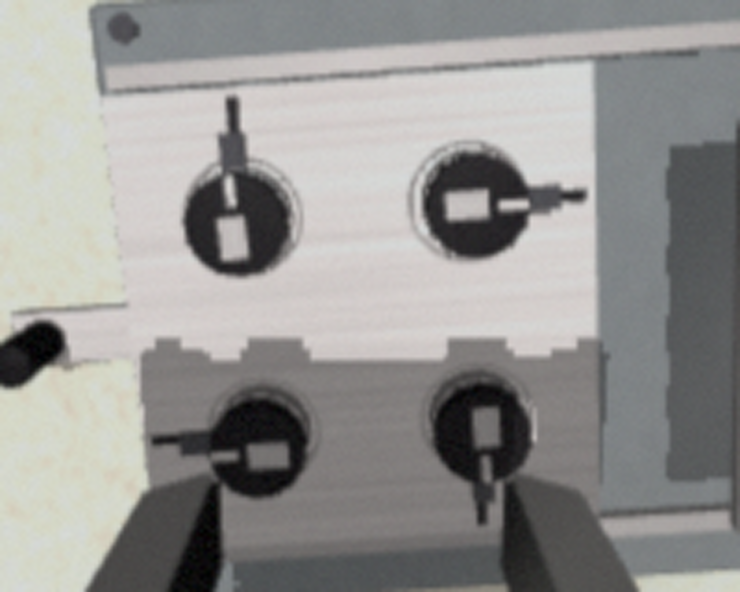

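All four mounts are seated with their pointers on the engraved lines. Next I slide the carriage in.

```bash
python3 - <<'E'
from h import *
bot.reach([*POST,240],D(YAW+90));fingers.grip(40);bot.movel([*POST,131],feed=150);fingers.grip(5,25);e=obs()["ee_pos"][:2]
A=e-py*170;print(bot.movel([*A,131],feed=60,threshold=20));s=obs();print(s["ee_pos"],s["ft_force"])
print(bot.movel([*(e-py*190),131],feed=30,threshold=10));s=obs()["ee_pos"][:2];print((e-s)@py,(e-s)@px)
fingers.grip(40);s=obs()["ee_pos"];bot.movel([*s[:2],400],feed=250)
O=C0-180*py;K=O-py*170*np.cos(.55);print("K",K)
bot.reach([*(K+[40,0]),470],D(0));c,p,d=shot("w6");print(obs()["time_s"])
X=cloud(c,d);m=(X[...,2]>235)&(X[...,2]<300)&(np.hypot(X[...,0]-K[0],X[...,1]-K[1])<45)&(p.max(2)<60)
print(m.sum(),np.median(X[m],0),X[m].max(0),X[m].min(0))
cv2.imwrite("pics/w6.png",p[:,:,::-1])
E
```

```text
False
[558.18077754 -62.36684556 131.55788853] [-1.61419225  1.88151877  5.9318362 ]
True
180.49015489701463 0.0731975191545957
K [ 577.37852492 -335.03397727]
92.0583
568 [ 580.36183936 -335.503983    271.39079368] [ 591.25345825 -321.67841025  277.07980853] [ 564.87533789 -349.19112877  260.3713618 ]
```

View pics/w6.png

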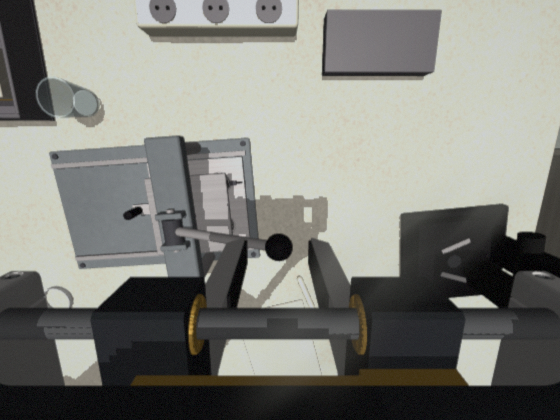

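The carriage moved the full 180 mm. The knob, at px (278,247), matches the predicted position (577,-335,261). Now the lever.

```bash
cat >> h.py <<'E'
O=C0-180*py
def knob(q,off=np.zeros(3)):
    t=.55-q;k=O-py*170*np.cos(t);return np.array([*k,172+170*np.sin(t)+78])+off
E
python3 - <<'E'
from h import *
k=knob(0);bot.reach([*k[:2],400],D(YAW+90));fingers.grip(60)
bot.movel(k,feed=150);fingers.grip(20,50);s=obs();print(s["finger_gap"],s["ee_pos"]-k,s["ft_force"])
off=np.array([*(px*((s["ee_pos"]-k)[:2]@px)),0.])
for q in np.arange(.1,.96,.1): bot.movel(knob(q,off),feed=60)
s=obs();print(s["finger_gap"],s["ee_pos"]-knob(.9,off),s["ft_force"])
h=bot.movel(knob(1.0,off),feed=30,threshold=30);s=obs();print(h,s["ee_pos"]-knob(1.,off),s["ft_force"],s["finger_gap"])
if not h: h=bot.movel(knob(1.02,off),feed=20,threshold=20);s=obs();print(h,s["ee_pos"]-knob(1.,off),s["ft_force"],s["finger_gap"])
bot.pause(.6);c=cam("top");p,d=snapshot("top");cv2.imwrite("pics/t7.png",cv2.resize(p[140:300,230:450,::-1],None,fx=3.5,fy=3.5));print(obs()["time_s"])
E
```

```text
28.131059068349217 [-0.16424984 -0.10188092  0.5029262 ] [-0.92139469 -0.28362471  2.07570323]
28.101094074487015 [ 0.14587825 -3.05460274  2.52856463] [-3.47775102 -5.88168132 10.12314958]
False [ 0.15742465 -3.60339645  2.87191686] [-3.00702642 -5.93662814 10.59705168] 28.083906525466993
False [ 0.07127974 -2.15365937 -0.18603564] [-3.75446714 -6.85028328 11.40706182] 28.33589479038235
100.825
```

View pics/t7.png

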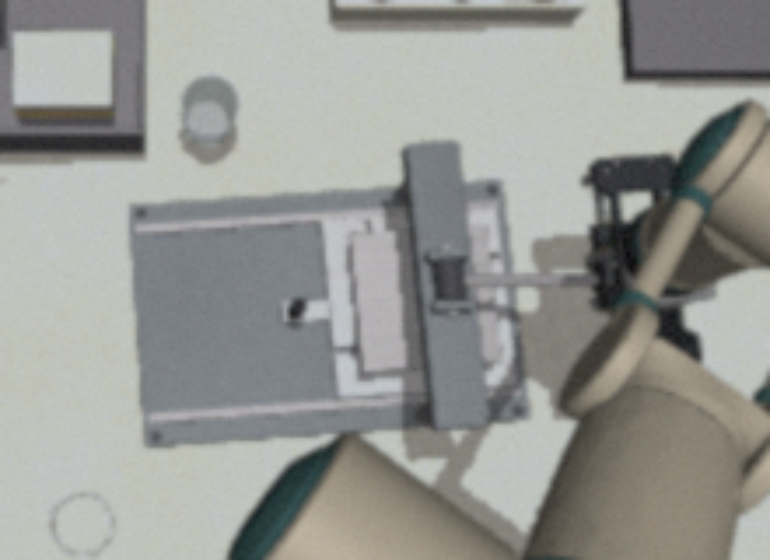

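```bash
python3 - <<'E'
from h import *
k=knob(1.)
for q in(1.04,1.07,1.1):
    h=bot.movel(knob(q),feed=20,threshold=15);s=obs();e=s["ee_pos"]-[*O,78];print(h,s["ee_pos"]-k,s["ft_force"],s["finger_gap"],"ang",.55-np.arctan2(e[2]-172,-(e[:2]@py)))
    if h or s["ft_force"][2]>28: break
bot.pause(.5);s=obs();print(s["ft_force"],s["time_s"])
E
```

```text
False [-0.1820428  -0.64147778 -3.23660609] [-3.63881253 -6.13814784 10.71518228] 28.084846256868566 ang 1.0153595438623721
False [-0.34337288  1.36267974 -6.84147126] [-5.65454788 -7.03336781 13.7848347 ] 28.353265670375603 ang 1.039356184221814
True [-0.40792479  1.293765   -5.94926899] [-2.29447579 -0.57654009 13.38559112] 27.77169279865354 ang 1.0345884728066745
[-3.29011205 -0.19098819 13.45757704] 102.3
```

```bash
python3 - <<'E'
from h import *
c=cam("top");p,d=snapshot("top");X=cloud(c,d)
print("platen top z",np.median(X[215:240,334:343,2]), "plate z",np.median(X[205:208,325:330,2]))
R=X-[*O,0];y=R[...,:2]@py;x=R[...,:2]@px
m=(abs(x)<5)&(y<-45)&(y>-110)&(X[...,2]>80)&(d>0)
print(m.sum());a,b=np.polyfit(y[m],X[m][:,2],1);print("rod slope rad",np.arctan(a),"z at pivot",b, "-> lever",.55+np.arctan(a))
E
```

```text
platen top z 64.39894041851026 plate z 26.06008807356723
147
rod slope rad -1.324522885181332 z at pivot 17.417319317595798 -> lever -0.7745228851813319
```

Platen top is at 64.4 mm against 64 expected, so the lever is fully down. Easing it back up.

```bash
python3 - <<'E'
from h import *
for q in np.arange(1.0,.09,-.1): bot.movel(knob(q),feed=50)
bot.movel(knob(.05),feed=30);s=obs();print(s["ft_force"],s["ee_pos"]-knob(.05))
for q in(.02,0,-.02,-.04,-.06):
    h=bot.movel(knob(q),feed=15,threshold=15);s=obs();print(q,h,s["ft_force"],s["finger_gap"],(s["ee_pos"]-knob(0)).round(1))
    if h or s["ft_force"][2]<-4: break
bot.pause(.3);p,d=snapshot("top");c=cam("top");X=cloud(c,d);print("platen top z",np.median(X[215:240,334:341,2]),obs()["time_s"])
E
```

```text
[  1.2759476    6.14003325 -12.26700437] [-0.20103163  1.64735387 -2.9619984 ]
0.02 True [-0.03245117 -1.79290463  2.02095911] 28.405516029791457 [  0.2  -2.5 -10.5]
platen top z 93.20822901743355 108.15
```

```bash
python3 - <<'E'
from h import *
fingers.grip(60);e=obs()["ee_pos"];bot.movel([*e[:2],420],feed=200)
p,d=snapshot("top");X=cloud(cam("top"),d);print("platen top z",np.median(X[215:240,334:341,2]))
Q=POST-py*180
bot.reach([*Q,300],D(YAW+90));fingers.grip(40);bot.movel([*Q,131],feed=150);fingers.grip(5,25);e=obs()["ee_pos"][:2];print(e-Q)
print(bot.movel([*(e+py*172),131],feed=60,threshold=20));print(bot.movel([*(e+py*190),131],feed=30,threshold=10))
s=obs()["ee_pos"][:2];print((s-e)@py)
fingers.grip(40);s=obs()["ee_pos"];bot.movel([*s[:2],260],feed=250)
bot.reach([*(C0+[4,0]),330],D(0));c,p,d=shot("w8")
for k in range(4): print(k,locate(c,p,d,PK[k][0],22),PK[k])
cv2.imwrite("pics/c8.png",cv2.resize(p[0:270,180:540,::-1],None,fx=2.2,fy=2.2,interpolation=cv2.INTER_CUBIC));print(obs()["time_s"])
E
```

```text
platen top z 92.66741315666704
[ 0.00517024 -0.03886116]
False
True
180.43182612320456
0 (array([518.10399716, -54.12439965]), np.float64(177.77841161302652), 18.08341407775879, 538, 6, np.float64(51.47038450500292), np.float64(29.76734826146778)) (array([517.45295286, -53.62047898]), 184.03)
1 (array([512.51562574,  24.624378  ]), np.float64(97.34167382779297), 18.031240463256836, 515, 42, np.float64(51.519689903377035), np.float64(32.23824026961623)) (array([511.83064986,  26.18171215]), 94.03)
2 (array([590.89860415,  30.35328325]), np.float64(3.312066788172951), 17.46868133544922, 619, 4, np.float64(51.66202862988803), np.float64(32.20990782302546)) (array([591.63284099,  31.80401515]), 4.03)
3 (array([597.13992654, -50.14483888]), np.float64(-86.86937675717449), 17.34915542602539, 622, 4, np.float64(51.613122938820865), np.float64(32.244352269518885)) (array([597.25514399, -47.99817598]), -85.97)
119.2
```

View pics/c8.png

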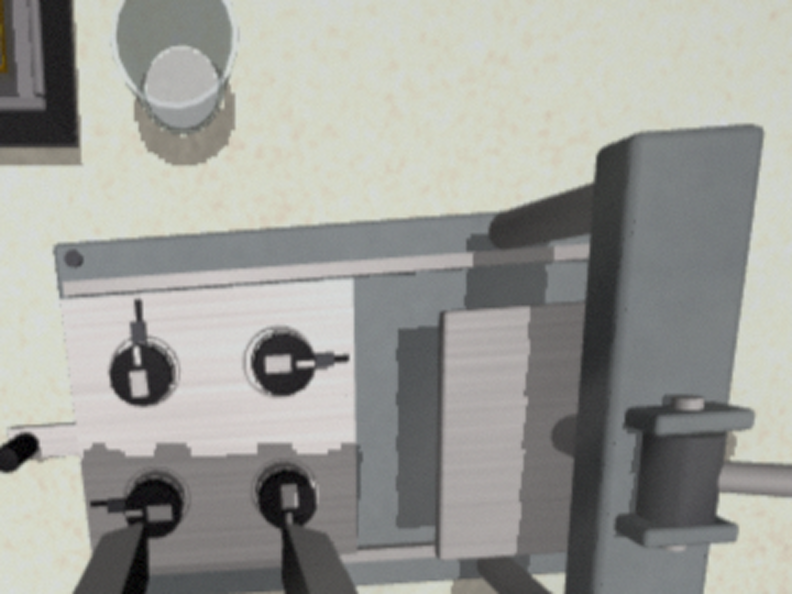

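The carriage is out, the lever up and the cup standing. Mount 0's pointer is partly hidden by a finger, so I check it from a shifted pose before handing in.

```bash
python3 - <<'E'
from h import *
bot.reach([*(C0+[-45,0]),340],D(0));c,p,d=shot("w9")
Q=[locate(c,p,d,PK[k][0],22) for k in range(4)]
for k,q in enumerate(Q): print(k,q[0]-PK[k][0],(q[1]-PK[k][1]+180)%360-180,q[5])
if max(abs((q[1]-PK[k][1]+180)%360-180) for k,q in enumerate(Q))<6: print(bot.sign_off())
E
```

```text
0 [-0.40518999 -0.46343834] 0.700541796460584 51.53973406739189Traceback (most recent call last):
  File "<stdin>", line 4, in <module>
TypeError: unsupported operand type(s) for -: 'NoneType' and 'float'
```

```bash
python3 -c "
from h import *
print(bot.sign_off())"
```

```text
the job is handed in; nothing more can be done
None
```

I handed the job in; no verdict came back. By my last images all four mounts are seated with their pointers on the lines (within about 3.5°), the levelling stroke was completed and the lever is back up, the carriage is fully out, and the cup is standing.

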